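Gauge and clamp a casting mould

ROBOT

A 6-joint arm with a two-finger parallel gripper is mounted at the origin on the work surface. World frame = base frame: x ahead of the robot, y to its left, z up, the work surface at z = 0. Lengths are in mm, angles in rad, forces in N, time in s.
With the tool pointing down it reaches from about 400 to 925 mm from the base axis. Payload 12.5 kg.
Tool frame: the origin (TCP) lies midway between the tips of the shut fingers; the grasp point (between the pads) lies 19 mm behind it; z points along the fingers, y is the line along which they close (so a half turn about z gives the same grasp; the last joint's range is limited). The gripper opens to 95 mm and grips with 3 to 60 N. Pads are 20 mm wide; open, the fingers measure 119 mm over their backs; the gripper's body (75 mm by 180 mm) begins 59 mm behind the grasp point.
Start: joints at [-1.364, 0.491, 1.559, -0, 1.092, -0.106], TCP at [192.351, -594.683, 214.661] pointing down, gripper open.
Joint ranges: [-3.1, 3.1], [-0.84, 2.19], [0.05, 2.79], [-1.13, 4.28], [0.06, 2.93], [-2.69, 2.69]. Speed limits (rad/s): [2.22, 2.22, 2.79, 3.14, 3.14, 3.14].

INTERFACE

Orientations are given as [roll, pitch, yaw] about the fixed x, y, z axes, in that order (R = Rz(yaw) Ry(pitch) Rx(roll)).
In Python, from cell import env gives the robot as it stands.
- The arm moves only by the tool carry_out, never from a script. Its argument "series" is a list of rows, each a list of 4 numbers: the shift along the world's x, y, z normalised to -1 to 1, where 1 is 5 cm, then the turn about the world's z normalised to -1 to 1, where 1 is 6 degrees. In form: [[x, y, z, turn], ...]. A call has exactly 5 rows; each row shifts and turns the commanded pose from where the row before left it; what a row does not reach is not made up. A row lasts 1/10 s, in which the tool goes at most 50 mm and 8.59 degrees, less where a joint would pass 70% of its speed; a pose out of reach is approached as far as the arm can. A call with a number of a shift or a turn outside -1 to 1 is refused whole. A call with a gripper value outside its range is refused whole. "fingers" is the closure, from -1 (fully open) to 1 (shut), set as the call begins (left out, the last holds). The fingers move at their own pace and stop on an object; the grip force is fixed at half the most. Time passes only in rows, so rows that do not move let the fingers close, or fill a call up. It gives the time, the measured TCP pose, the force, the opening and the grip force at its end, in the units of the state.
- env.state(): the state, without advancing time (a new reading comes with each control period).
- env.read_camera(name): name is "scene" or "top" or "wrist"; returns the picture (480x640x3 uint8, red, green, blue); there is no depth.
- env.calibration(name): a dict with "K" (3x3 intrinsics, pixels), "pose" (4x4, takes a point from camera to world coordinates). Camera axes: x right, y down, z forward; pixel columns grow to the right and rows downward; lengths in mm; the calibration is good to about 2 mm. A picture is of the moment at which its call begins: read the wrist's pose just before it. calibration takes no time and is no camera call; for the wrist camera it gives the pose at the moment of the call.
- env.job_done(): hands the job in; it is judged then, once.
Trained networks look in the newest picture that a camera, given by its name, has taken for a name from the list of things; names that differ only in an ending like _2 or _b are one class to them, and where a whole thing is asked for, a point or a joint stands for the part that bears it (a point fixed in the world has none). Each returns a list of dicts, best first, with "conf" (0 to 1); they miss things now and then, are a little off and sometimes report something else, mostly with a low value. They report only what shows in the picture. A call takes as long as a camera call. They do not tell look-alikes from the thing itself.
- env.look_for(camera, label): "position" ([row, column] as shares, 0 to 1, of the picture: columns of its width, rows of its height, amid what is visible of it).
The state is a dict: "t": time; "joints": joint angles; "qvel": joint speeds; "tau": joint torques, N m; "eef_pos": TCP position; "tcp_rot": TCP orientation; "ft_force": force on the tool from outside, world axes, zero at the start; "moment": the same for the moment, N m; "opening": opening from 0.0 (shut) to 1.0 (fully open); "grip_force": force on a finger pad.
Only numpy, scipy, OpenCV 4.12 (cv2) and the standard library are available. Lean on these libraries where they do the work, as an engineer would, in place of code of your own. Each camera call takes 0.05 s, during which the arm holds its last target. There are 200 camera calls.

TASK

Get the gel-casting mould ready: first press the air duster's nozzle cap fully down to blow out the slot and let it spring back. Then take the wide-bladed gauge from the rack and slide its blade straight down into the mould's slot, keeping hold of it until its shoulders rest on the mould's top, then let go. With the gauge left fully home in the slot, throw the clamp lever all the way over to its far end; leave the narrow gauge in the rack and do not disturb the other things on the bench.

Things in the scene. Friction and masses are not known exactly. Their poses are not given: they have to be found in the camera images.
- mould: Fixed aluminium casting mould, a block 50 (x) x 100 (y) x 80 high on a grey base plate 90 (x) x 210 (y) x 10 that extends to y = +145 mm on its +y side, where the clamp lever sits. Origin: on the bench, under the centre of the block. The slot runs along its y axis.
- slot_mouth (a point): Centre of the slot's mouth, in the plane of the mould's flat top (80 mm above the bench), axes as the mould. The slot is 6.5 mm wide (x), 50 mm long (y), 70 mm deep, open at the top; its two long edges are bevelled at 45 degrees to 14.5 mm wide at the top.
- wide_gauge: Loose gauge, 120 g, with the wide blade and grip; hangs upright in the rack by its shoulders. Origin: centre of the shoulder bar's underside. Below it a steel blade 4 (x) x 44 (y) x 50 long; shoulder bar 14 (x) x 70 (y) x 12 high; above it a flat grip 12 (x) x 44 (y), 12 to 52 mm above the origin, to be pinched across x. z up; a half turn about z is the same.
- narrow_gauge: The other gauge in the rack, same heights and shoulder bar, but blade and grip only 20 mm wide (y). Not to be moved.
- rack: Fixed white rack 70 (x) x 180 (y) x 70 high, open at its front and back; the two gauges hang by their shoulders between three upright blocks 40 mm deep (x), one gauge 41 mm to +y, the other 41 mm to -y of its centre (either way round). Origin: on the bench under its centre.
- duster: Air duster, a white can of 66 mm diameter standing fixed in a bolted-down grey cup (base plate 90 x 90). Origin: on the bench, on the can's axis. Its short nozzle points along its -y, to the mould.
- cap_top (a point): Centre of the flat top of the duster's round black nozzle cap, 32 mm in diameter, 181 mm above the bench when released.
- nozzle_cap (a joint): Travel of the sprung nozzle cap in m: 0 released, 0.008 fully down (about 6 N).
- clamp (a joint): Angle of the clamp lever in rad: 0 (leaning to the mould's -x, towards the robot) to 1.0 (leaning equally to +x, clamped). It stays where it is left. Its axis lies along the mould's y, at 32 mm above the bench, at x = 0, y = +105 mm in the mould's frame.
- clamp_tip (a point): Centre of the clamp lever's ball end (26 mm diameter), 80 mm from its axis on a 10 mm rod.
- media_bottle: Bystander: amber glass bottle, 72 mm diameter, 170 high. Origin: centre of its base.
- tip_box: Bystander: pipette tip box 85 x 120 x 58 high. Origin: centre of its base.
- wipe_box: Bystander: carton of wipes 110 x 130 x 70 high. Origin: centre of its base.
Things that resemble listed ones, but are neither listed nor needed, are in the scene too. What is shaped like the duster but green is not meant.

How it is judged (in metres and radians):
On the way, in this order (a step that is already met when the one before it is completed fails the run):
1. the nozzle cap is pressed down (at least 6.5 of 8 mm) (value of joint nozzle_cap above 0.0065 m), for 0.1 s.
2. the nozzle cap has sprung back (under 1.5 mm) (value of joint nozzle_cap below 0.0015 m), for 0.1 s.
3. the wide gauge is held by the fingers, its blade out of the rack (raised over 45 mm) (z of wide_gauge in the frame of rack above 0.115 m and contact force between the fingers and wide_gauge above 0.5 N), for 0.1 s.
4. the wide gauge is fully home in the slot (within 3 mm) while the fingers still hold it (z of wide_gauge in the frame of slot_mouth between -0.003 and 0.003 m and horizontal distance between wide_gauge and slot_mouth below 0.006 m and angle between the y axis of wide_gauge and the y axis of mould, either way round below 0.12 rad and angle between wide_gauge's own z axis and vertical below 0.08 rad and contact force between the fingers and wide_gauge above 0.5 N), for 0.1 s.
5. the wide gauge is let go, fully home in the slot (z of wide_gauge in the frame of slot_mouth between -0.003 and 0.003 m and horizontal distance between wide_gauge and slot_mouth below 0.006 m and angle between the y axis of wide_gauge and the y axis of mould, either way round below 0.12 rad and angle between wide_gauge's own z axis and vertical below 0.08 rad and contact force between the fingers and wide_gauge below 0.05 N), for 0.2 s.
6. the clamp lever is thrown over (beyond 0.9 of 1.0 rad) (value of joint clamp above 0.9 rad), for 0.1 s.
At the end, for the whole second after the job is handed in: Wide gauge released, at rest, upright in the slot: shoulders within 3 mm of the mould's top, 6 mm of the slot's centre, aligned to 0.12 rad; lever beyond 0.9 rad; cap up (under 1.5 mm); narrow gauge in the rack within 12 mm of its start, bystanders upright within 30 mm of theirs (z of wide_gauge in the frame of slot_mouth between -0.003 and 0.003 m and horizontal distance between wide_gauge and slot_mouth below 0.006 m and angle between the y axis of wide_gauge and the y axis of mould, either way round below 0.12 rad and angle between wide_gauge's own z axis and vertical below 0.08 rad and linear speed of wide_gauge below 0.02 m/s and value of joint clamp above 0.9 rad and value of joint nozzle_cap below 0.0015 m and distance of narrow_gauge from where it was at the start of the episode below 0.012 m and angle between narrow_gauge's own z axis and vertical below 0.15 rad and distance of each of media_bottle, tip_box, wipe_box from where it was at the start of the episode below 0.03 m and angle between each of media_bottle, tip_box, wipe_box's own z axis and vertical below 0.2 rad); the robot touches nothing.
It fails at once if the narrow gauge is taken out or pushed over (distance of narrow_gauge from where it was at the start of the episode above 0.03 m or angle between narrow_gauge's own z axis and vertical above 0.5 rad).
It fails at once if the media bottle is displaced or tipped (distance of media_bottle from where it was at the start of the episode above 0.04 m or angle between media_bottle's own z axis and vertical above 0.3 rad).
It fails at once if the tip box is displaced or tipped (distance of tip_box from where it was at the start of the episode above 0.04 m or angle between tip_box's own z axis and vertical above 0.3 rad).
It fails at once if the wipe box is displaced or tipped (distance of wipe_box from where it was at the start of the episode above 0.04 m or angle between wipe_box's own z axis and vertical above 0.3 rad).
It also fails if it takes over 62 s, if anything falls off the work surface, if the arm or the gripper's body presses on something with over 40 N, if the wrist force passes 120 N, or if a joint passes its speed limit or range.

## Working session

There is one attempt and no reset: what is moved stays moved. The work goes in short steps, Python scripts to look and compute and a tool call to move; the robot and the scene stay as the last step left them, time stands still between calls to the robot, and variables do not carry over. Pictures are saved under pics/ and viewed, at most 10 in all, crops included, and the job is handed in when it is done.

Besides the shell and the picture viewer there is one more tool, called after "Emit:" as name([rows], argument=value, ...), one row to a line, values as JSON. carry_out: Moves the arm, as the interface text tells. Its arguments: {"type":"object","properties":{"series":{"type":"array","items":{"type":"array","items":{"type":"number","minimum":-1,"maximum":1}}},"fingers":{"type":"number"}},"required":["series"]}

```bash
mkdir -p pics; ls
python3 - <<'E'
from cell import env
import cv2,numpy as np
for c in("scene","top"):
    im=env.read_camera(c); cv2.imwrite(f"pics/{c}0.png",im[:,:,::-1])
    k=env.calibration(c); print(c,np.round(k["K"],1).tolist(),np.round(k["pose"],3).tolist())
    for l in("mould","wide_gauge","narrow_gauge","rack","duster","cap_top","clamp_tip","media_bottle","tip_box","wipe_box"):
        print(l,[(round(d["position"][0]*480),round(d["position"][1]*640),round(d["conf"],2)) for d in env.look_for(c,l)])
s=env.state();print(s)
E
```

```text
pics
scene [[542.2, 0.0, 311.5], [0.0, 542.2, 223.2], [0.0, 0.0, 1.0]] [[0.693, 0.457, -0.557, 1276.253], [0.72, -0.463, 0.516, -763.048], [-0.022, -0.759, -0.65, 945.02], [0.0, 0.0, 0.0, 1.0]]
mould [(216, 318, 0.63)]
wide_gauge [(265, 211, 0.92)]
narrow_gauge [(247, 235, 0.72)]
rack [(276, 229, 0.91)]
duster [(162, 358, 0.91), (182, 399, 0.87), (277, 230, 0.61)]
cap_top [(335, 163, 0.58), (277, 231, 0.49)]
clamp_tip []
media_bottle [(334, 165, 0.72), (265, 209, 0.25)]
tip_box [(243, 433, 0.71)]
wipe_box [(214, 318, 0.71), (297, 351, 0.65)]
top [[592.0, 0.0, 318.7], [0.0, 592.0, 237.2], [0.0, 0.0, 1.0]] [[0.01, -0.998, 0.066, 510.712], [-1.0, -0.009, 0.015, -132.163], [-0.014, -0.066, -0.998, 1644.617], [0.0, 0.0, 0.0, 1.0]]
mould [(290, 269, 0.75)]
wide_gauge []
narrow_gauge []
rack [(291, 386, 0.73), (262, 472, 0.58)]
duster [(258, 194, 0.75), (314, 193, 0.6), (313, 177, 0.55), (186, 235, 0.36)]
cap_top [(254, 182, 0.65), (317, 182, 0.56)]
clamp_tip [(191, 337, 0.71), (313, 197, 0.46), (291, 387, 0.4)]
media_bottle [(262, 471, 0.87)]
tip_box [(186, 238, 0.68), (191, 337, 0.45)]
wipe_box [(191, 336, 0.57)]
{'t': 1.1, 'joints': array([-1.36361248e+00,  4.90911725e-01,  1.55888025e+00, -1.02748498e-05,
        1.09165740e+00, -1.05611147e-01]), 'qvel': array([-0.00055248, -0.00053185,  0.00106114,  0.00129567, -0.00010904,
        0.00071245]), 'tau': array([-1.91514395e-03, -6.12494302e+01, -2.58431232e+01,  6.92861248e-02,
        4.45535139e-02, -3.43206125e-05]), 'eef_pos': array([ 192.34513183, -594.70726888,  214.66046919]), 'tcp_rot': array([3.14145113e+00, 2.41718641e-05, 3.12799728e-01]), 'ft_force': array([-0.70977072, -0.54111489,  0.62604074]), 'moment': array([-0.04543213, -0.05482689,  0.00268054]), 'grip_force': 0.0, 'opening': 1.0039783085697112}
```

Run:
```python
import cv2
a=cv2.imread("pics/scene0.png");b=cv2.imread("pics/top0.png")
cv2.imwrite("pics/sc.png",cv2.resize(a[120:380,120:480],(800,578),interpolation=3))
cv2.imwrite("pics/tc.png",cv2.resize(b[140:380,140:540][:, :],(800,480),interpolation=3))
```

```text
(no output)
```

View pics/sc.png

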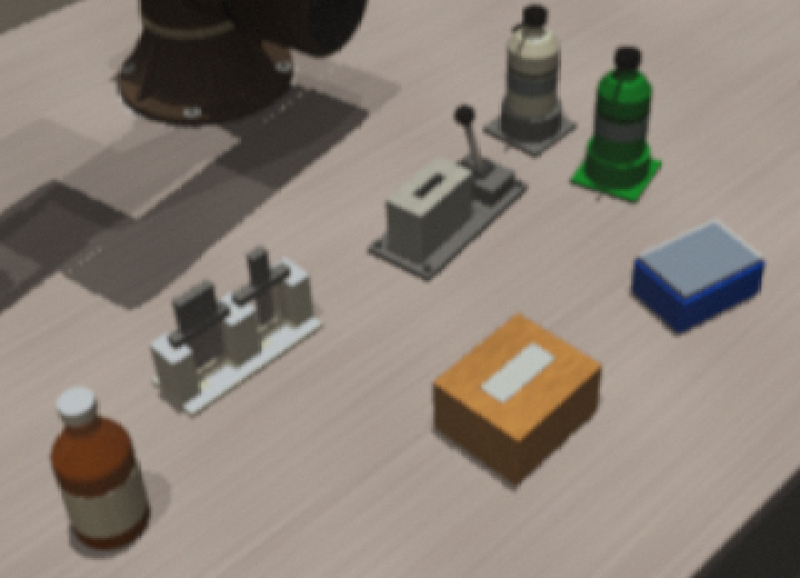

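View pics/tc.png

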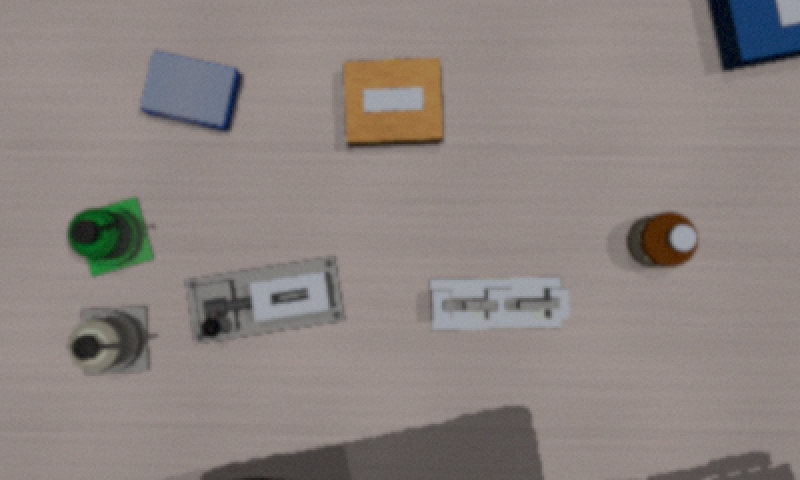

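The scene shows a white duster (top view px 184,313) and a green look-alike (183,256). The rack holds a wide-grip gauge on the bottle side, the −y side (405,291), and a narrow one at (374,292). The mould's slot is at (285,288), and the lever ball at (245,303) leans towards the robot. Next I measure these positions.

```bash
cat > h.py <<'E'
from cell import env
import cv2,numpy as np
def px2w(cam,row,col,z,cal=None):
    c=cal or env.calibration(cam); K=np.array(c["K"]);T=np.array(c["pose"])
    d=T[:3,:3]@np.linalg.inv(K)@[col,row,1]; o=T[:3,3]
    return o+d*(z-o[2])/d[2]
def w2px(cam,p,cal=None):
    c=cal or env.calibration(cam); T=np.linalg.inv(np.array(c["pose"])); q=np.array(c["K"])@(T[:3,:3]@np.array(p)+T[:3,3])
    return q[1]/q[2],q[0]/q[2]
def blob(mask,off=(0,0)):
    n,l,s,c=cv2.connectedComponentsWithStats(mask.astype(np.uint8))
    i=1+np.argmax(s[1:,4]); m=l==i
    r=cv2.minAreaRect(np.argwhere(m)[:,::-1].astype(np.float32))
    return c[i][::-1]+off, s[i,4], r
E
python3 - <<'E'
from h import *
im=cv2.imread("pics/top0.png"); g=im.max(2)
r=lambda a:np.round(a,1).tolist()
def b(name,r0,r1,c0,c1,thr,z,dark=True):
    s=g[r0:r1,c0:c1]; m=(s<thr) if dark else (s>thr)
    c,a,rect=blob(m,(r0,c0)); print(name,r(c),a,r(rect[1]),round(rect[2],1),r(px2w("top",*c,z)))
b("cap",300,325,172,196,60,181)
b("ball",295,312,236,254,50,100)
b("mouldtop",270,302,262,308,185,80,False)
print(np.percentile(g[270:302,262:308],[5,50,95]),g[288,275:297])
b("slot",280,296,272,298,120,80)
b("rack",275,310,350,430,185,70,False)
b("grips",285,297,392,420,170,122)
print("wide",r(px2w("top",291,405.5,122)),"narrow",r(px2w("top",292,374,122)))
print(px2w("top",291,386,70))
for c,p in (("scene",None),): pass
print("bottle",px2w("top",262,472,150))
w=env.calibration("wrist");print(np.round(w["K"],0).tolist(),np.round(w["pose"],2).tolist())
E
```

```text
cap [313.1, 182.9] 121 [11.2, 13.6] 51.3 [417.2, 222.9, 181.0]
ball [302.6, 245.5] 81 [10.0, 11.0] 0.0 [441.0, 79.9, 100.0]Traceback (most recent call last):
  File "<stdin>", line 9, in <module>
  File "<stdin>", line 6, in b
  File "h.py", line 12, in blob
    i=1+np.argmax(s[1:,4]); m=l==i
        ~~~~~~~~~^^^^^^^^^
    return _wrapfunc(a, 'argmax', axis=axis, out=out, **kwds)
    return bound(*args, **kwds)
ValueError: attempt to get argmax of an empty sequence
```

Run:
```python
from h import *
im=cv2.imread("pics/top0.png"); g=im.max(2)
r=lambda a:np.round(a,1).tolist()
def b(name,r0,r1,c0,c1,thr,z,dark=True):
    s=g[r0:r1,c0:c1]; m=(s<thr) if dark else (s>thr)
    if not m.any(): print(name,"none",np.percentile(s,[1,50,99]));return
    c,a,rect=blob(m,(r0,c0)); print(name,r(c),a,r(rect[1]),round(rect[2],1),r(px2w("top",*c,z)))
b("cap",300,325,172,196,60,181)
print(np.percentile(g[270:302,262:308],[5,50,95]),g[288,270:300])
b("mouldtop",270,302,262,308,165,80,False)
b("slot",280,296,272,298,110,80)
b("rack",275,310,350,430,170,70,False)
print("wide",r(px2w("top",291,405.5,122)),"narrow",r(px2w("top",292,374,122)))
print("rackc",px2w("top",291,386,70),"bottle",px2w("top",262,472,150))
hsv=cv2.cvtColor(im,cv2.COLOR_BGR2HSV)
w=env.calibration("wrist");print(np.round(w["K"],0).tolist(),np.round(w["pose"],2).tolist())
```

```text
cap [313.1, 182.9] 121 [11.2, 13.6] 51.3 [417.2, 222.9, 181.0]
[ 82. 133. 172.] [173 172 170 170 161 116  67  51  51  69  90 106 107 104 102 100  97  98
  93  77  67  67  70  92 131 164 172 172 170 172]
mouldtop [287.8, 284.1] 428 [17.4, 35.2] 81.3 [480.1, -18.7, 80.0]
slot [287.8, 284.1] 83 [4.7, 17.4] 81.9 [480.0, -18.7, 80.0]
rack [300.4, 370.3] 66 [21.0, 6.0] 0.0 [449.1, -246.6, 70.0]
wide [476.0, -332.5, 122.0] narrow [472.6, -252.1, 122.0]
rackc [ 474.28143039 -287.85331112   70.        ] bottle [ 551.06475739 -495.62754114  150.        ]
[[345.0, 0.0, 322.0], [0.0, 345.0, 242.0], [0.0, 0.0, 1.0]] [[0.31, -0.92, -0.23, 257.22], [-0.95, -0.3, -0.07, -574.4], [0.0, 0.24, -0.97, 384.56], [0.0, 0.0, 0.0, 1.0]]
```

Emit:
carry_out([
  [0.47,0.51,0.3,1],
  [0.47,0.51,0.3,1],
  [0.47,0.51,0.3,1],
  [0.47,0.51,0.3,1],
  [0.47,0.51,0.3,1],
], fingers=1)

```text
t: 1.6
eef_pos: [310.6, -466.0, 290.3]
tcp_rot: [3.141, 0.0, 0.841]
ft_force: [0.5, -1.0, -0.6]
opening: 0.64
grip_force: 0.0
```

Emit:
carry_out([
  [0.47,0.51,0.1,1],
  [0.47,0.51,0.1,1],
  [0.47,0.51,0,1],
  [0.47,0.51,0,1],
  [0.47,0.51,0,1],
])

```text
t: 2.1
eef_pos: [428.2, -338.5, 299.9]
tcp_rot: [3.141, 0.0, 1.364]
ft_force: [0.2, -0.3, -0.6]
opening: 0.215
grip_force: 0.0
```

Emit:
carry_out([
  [0.47,0.51,0,1],
  [0.47,0.51,0,1],
  [0,0,0,0],
  [0,0,0,0],
  [0,0,0,0],
])

```text
t: 2.6
eef_pos: [473.9, -289.2, 299.6]
tcp_rot: [-3.142, 0.0, 1.568]
ft_force: [-0.0, -0.7, 0.2]
opening: 0.005
grip_force: 0.0
```

Run:
```python
from h import *
cal=env.calibration("wrist"); np.save("w1.npy",cal["pose"]); im=env.read_camera("wrist"); cv2.imwrite("pics/w1.png",im[:,:,::-1])
print(np.round(cal["pose"],3).tolist())
for n,p in dict(wide=(476,-332,122),narrow=(473,-252,122),rack=(474,-288,70)).items(): print(n,np.round(w2px("wrist",p,cal)))
for l in("wide_gauge","narrow_gauge","rack"): print(l,[(np.round(np.array(d["position"])*[480,640]),d["conf"]) for d in env.look_for("wrist",l)])
```

```text
[[1.0, -0.003, -0.001, 474.715], [-0.003, -0.97, -0.242, -222.09], [-0.0, 0.242, -0.97, 469.543], [0.0, 0.0, 0.0, 1.0]]
wide [263. 323.]
narrow [186. 320.]
rack [214. 321.]
wide_gauge [(array([250., 323.]), 0.57)]
narrow_gauge [(array([186., 322.]), 0.9)]
rack [(array([205., 326.]), 0.87)]
```

View pics/w1.png

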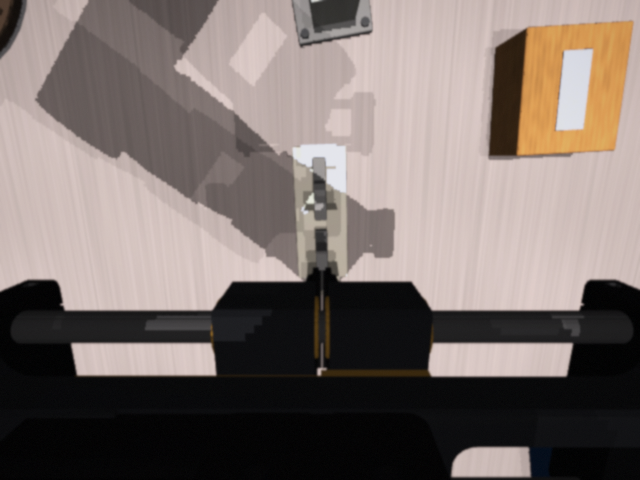

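The wrist view shows the rack at (320,215). The narrow gauge is at (320,180) and the wide one at (320,250), partly hidden by the fingers (rows >280). I'll go past the mould for a look and then to the duster.

Emit:
carry_out([
  [0,0.9,0,0],
  [0,0.9,0,0],
  [0,0.9,0,0],
  [0,0.9,0,0],
  [0,0,0,0],
])

```text
t: 3.3
eef_pos: [473.8, -105.2, 300.1]
tcp_rot: [3.141, -0.001, 1.572]
ft_force: [0.2, -0.1, -0.7]
opening: 0.004
grip_force: 0.0
```

Run:
```python
from h import *
cal=env.calibration("wrist"); np.save("w2.npy",cal["pose"]); im=env.read_camera("wrist"); cv2.imwrite("pics/w2.png",im[:,:,::-1])
for n,p in dict(slot=(480,-18.7,80),ball=(441,80,102),cap=(417,223,181)).items(): print(n,np.round(w2px("wrist",p,cal)))
print(env.state()["eef_pos"])
cv2.imwrite("pics/w2c.png",cv2.resize(im[0:280,180:500,::-1],None,fx=2,fy=2,interpolation=3))
```

```text
slot [137. 327.]
ball [ 28. 287.]
cap [-272.  231.]
[ 474.19440772 -107.12039553  300.08237903]
```

View pics/w2c.png

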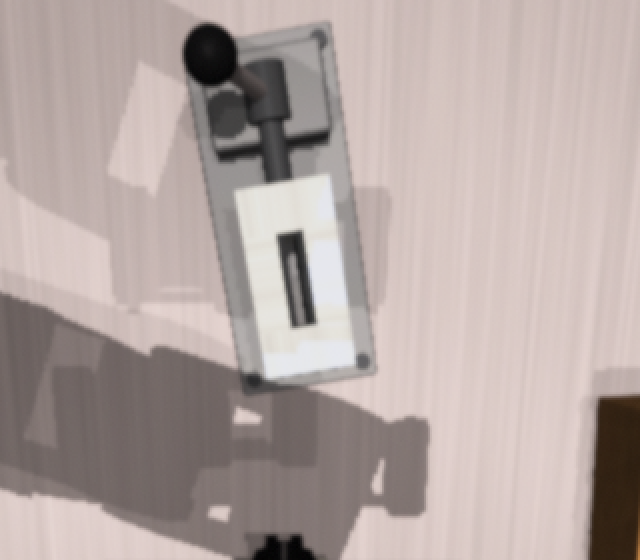

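The crop shows the mould top, with the slot centre near full-px (328,140) and yaw of about 8°. The ball is at full-px (285,28). I'll measure those now.

Run:
```python
from h import *
im=cv2.imread("pics/w2.png"); g=im.max(2); cal=dict(K=env.calibration("wrist")["K"],pose=np.load("w2.npy"))
r=lambda a:np.round(a,1).tolist()
def go(name,m,off,z):
    c,a,rect=blob(m,off); box=cv2.boxPoints(rect)[:,::-1]+off
    W=[px2w("wrist",*p,z,cal)[:2] for p in box]; e=[W[1]-W[0],W[2]-W[1]]
    print(name,r(c),a,"centroid",r(px2w("wrist",*c,z,cal)),"rectc",r(np.mean(W,0)),"sides",[round(float(np.hypot(*x)),1) for x in e],"ang",[round(float(np.degrees(np.arctan2(x[1],x[0]))),1) for x in e])
s=g[110:170,310:345]; print(np.percentile(s,[5,25,50,75,95]))
for t in(110,140,170): go("slot%d"%t,s<t,(110,310),80)
s=g[80:195,290:365]; 
for t in(205,215): go("top%d"%t,cv2.morphologyEx((s>t).astype(np.uint8),cv2.MORPH_CLOSE,np.ones((25,25))),(80,290),80)
s=g[5:50,265:305]; go("ball",cv2.morphologyEx((s<70).astype(np.uint8),cv2.MORPH_OPEN,np.ones((9,9))),(5,265),102)
```

```text
[ 52. 135. 227. 229. 237.]
slot110 [137.3, 327.9] 413 centroid [481.3, -18.8, 80.0] rectc [481.4, -21.0] sides [12.6, 47.8] ang [8.7, -79.9]
slot140 [139.2, 327.9] 570 centroid [481.3, -20.7, 80.0] rectc [481.3, -21.0] sides [13.4, 49.3] ang [8.3, -80.3]
slot170 [139.0, 327.8] 645 centroid [481.2, -20.5, 80.0] rectc [481.3, -21.0] sides [14.6, 49.9] ang [8.3, -80.3]
top205 [139.8, 328.2] 6758 centroid [481.6, -21.4, 80.0] rectc [480.3, -20.7] sides [118.4, 77.2] ang [88.8, 0.1]
top215 [139.4, 329.0] 6419 centroid [482.4, -21.0, 80.0] rectc [480.3, -20.7] sides [77.2, 118.5] ang [0.1, -88.2]
ball [27.9, 285.3] 658 centroid [439.7, 79.9, 102.0] rectc [440.0, 80.1] sides [23.6, 24.6] ang [0.1, -90.9]
```

The slot rectangle measures 14.6 × 49.9 mm, which matches the given size. Its centre is (481.3, −20.8) and its yaw is about 9°. The white duster is next, with the cap at (417, 223).

Emit:
carry_out([
  [-0.16,0.94,0,0],
  [-0.16,0.94,0,0],
  [-0.16,0.94,0,0],
  [-0.16,0.94,0,0],
  [-0.16,0.94,0,0],
])

```text
t: 3.85
eef_pos: [434.4, 126.8, 299.8]
tcp_rot: [3.141, 0.0, 1.567]
ft_force: [1.5, -0.3, -0.9]
opening: 0.005
grip_force: 0.0
```

Emit:
carry_out([
  [-0.16,0.94,0,0],
  [-0.16,0.94,0,0],
  [0,0,-0.8,0],
  [0,0,-0.8,0],
  [0,0,0,0],
])

```text
t: 4.35
eef_pos: [417.1, 219.1, 216.2]
tcp_rot: [-3.135, 0.003, 1.569]
ft_force: [-0.8, 0.9, 0.0]
opening: 0.004
grip_force: 0.0
```

Emit:
carry_out([
  [0,0.06,-0.3,0],
  [0,0,-0.3,0],
  [0,0,0,0],
  [0,0,0,0],
  [0,0,0,0],
])

```text
t: 4.85
eef_pos: [419.2, 223.1, 191.0]
tcp_rot: [3.14, -0.001, 1.569]
ft_force: [-0.2, -0.9, -0.2]
opening: 0.004
grip_force: 0.0
```

Run:
```python
from h import *
print(env.state()["eef_pos"]); im=env.read_camera("scene"); print(env.state()["eef_pos"])
r,c=map(int,w2px("scene",(417,223,181))); print(r,c)
cv2.imwrite("pics/s2.png",cv2.resize(im[r-60:r+60,c-70:c+90,::-1],None,fx=4,fy=4,interpolation=3))
```

```text
[419.17907315 223.10971786 191.01472091]
[419.01233771 223.18069588 190.8463687 ]
124 359
```

View pics/s2.png

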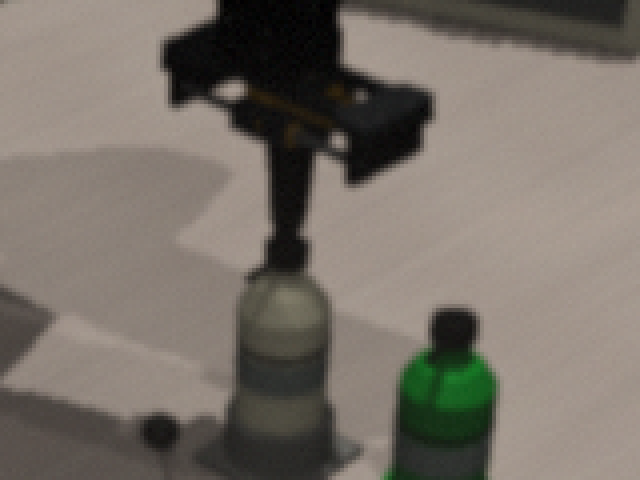

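The shut fingers are right above the white can's black cap (crop 287,245), and the green look-alike is clear to the side. I press now.

Emit:
carry_out([
  [0,0,-0.2,0],
  [0,0,-0.1,0],
  [0,0,-0.05,0],
  [0,0,0,0],
  [0,0,0,0],
])

```text
t: 5.4
eef_pos: [418.9, 223.4, 173.1]
tcp_rot: [3.14, -0.0, 1.57]
ft_force: [-1.3, -2.0, 16.4]
opening: 0.007
grip_force: 8.3
```

Emit:
carry_out([
  [0,0,0.5,0],
  [0,0,1,0],
  [0,0,1,0],
  [0.16,-0.94,0,0],
  [0.16,-0.94,0,0],
], fingers=1)

```text
t: 5.9
eef_pos: [434.2, 129.1, 298.0]
tcp_rot: [3.14, -0.0, 1.573]
ft_force: [0.7, -0.3, 0.1]
opening: 0.003
grip_force: 0.0
```

Emit:
carry_out([
  [0.16,-0.94,0,0],
  [0.16,-0.94,0,0],
  [0.16,-0.94,0,0],
  [0.16,-0.94,0,0],
  [0.16,-0.94,0,0],
])

```text
t: 6.4
eef_pos: [474.0, -107.6, 296.8]
tcp_rot: [-3.141, -0.0, 1.569]
ft_force: [0.8, 1.1, 0.6]
opening: 0.005
grip_force: 0.0
```

Emit:
carry_out([
  [0,-0.2,0,0],
  [0,0,0,0],
  [0,0,0,0],
  [0,0,0,0],
  [0,0,0,0],
], fingers=-1)

```text
t: 6.9
eef_pos: [474.3, -114.4, 297.3]
tcp_rot: [3.141, -0.0, 1.571]
ft_force: [0.1, -0.5, -0.1]
opening: 0.367
grip_force: 0.0
```

```bash
cat > m.py <<'E'
from h import *
def rect(g,r0,r1,c0,c1,t,z,cal,dark=True):
    s=g[r0:r1,c0:c1]; c,a,q=blob((s<t) if dark else (s>t),(r0,c0)); box=cv2.boxPoints(q)[:,::-1]+(r0,c0)
    W=[px2w("wrist",*p,z,cal)[:2] for p in box]; e=[W[1]-W[0],W[2]-W[1]]
    print("c",np.round(np.mean(W,0),1),[(round(float(np.hypot(*x)),1),round(float(np.degrees(np.arctan2(x[1],x[0]))),1)) for x in e])
E
python3 - <<'E'
from m import *
for i in range(2):
    cal=env.calibration("wrist"); im=env.read_camera("wrist"); g=im.max(2)
    r,c=map(int,w2px("wrist",(481,-21,80),cal)); print(r,c,env.state()["eef_pos"])
    for t in(140,170): rect(g,r-32,r+32,c-17,c+17,t,80,cal)
print(env.look_for("top","cap_top")[:0])
E
```

```text
130 327 [ 474.34060385 -114.6179574   297.30925662]
c [481.4 -20.5] [(13.3, 8.7), (48.5, -79.8)]
c [481.2 -20.7] [(14.3, 8.2), (49.8, -80.3)]
129 327 [ 474.34418341 -114.79117986  297.30225073]
c [481.4 -20.6] [(13.1, 8.6), (48.7, -79.9)]
c [481.2 -20.7] [(14.2, 7.9), (49.8, -80.7)]
[]
```

Emit:
carry_out([
  [0,-0.88,0,0],
  [0,-0.88,0,0],
  [0,-0.88,0,0],
  [0,-0.88,0,0],
  [0,-0.88,0,0],
])

```text
t: 7.55
eef_pos: [474.2, -337.2, 297.3]
tcp_rot: [3.141, 0.0, 1.57]
ft_force: [0.5, 0.9, 0.6]
opening: 0.911
grip_force: 0.0
```

Emit:
carry_out([
  [0,-0.88,0,0],
  [0,-0.88,0,0],
  [0,0,0,0],
  [0,0,0,0],
  [0,0,0,0],
])

```text
t: 8.05
eef_pos: [474.5, -422.7, 297.2]
tcp_rot: [3.142, -0.0, 1.57]
ft_force: [0.4, 1.0, 0.1]
opening: 1.0
grip_force: 0.0
```

Run:
```python
from m import *
cal=env.calibration("wrist"); np.save("w3.npy",cal["pose"]); im=env.read_camera("wrist"); cv2.imwrite("pics/w3.png",im[:,:,::-1])
print(env.state()["eef_pos"],np.round(np.array(w2px("wrist",(476,-332,122),cal))),np.round(np.array(w2px("wrist",(474,-252,122),cal))))
cv2.imwrite("pics/w3c.png",cv2.resize(im[20:220,230:420,::-1],None,fx=3,fy=3,interpolation=3))
```

```text
[ 474.65075171 -422.48214316  297.46569953] [130. 322.] [ 37. 320.]
```

View pics/w3c.png

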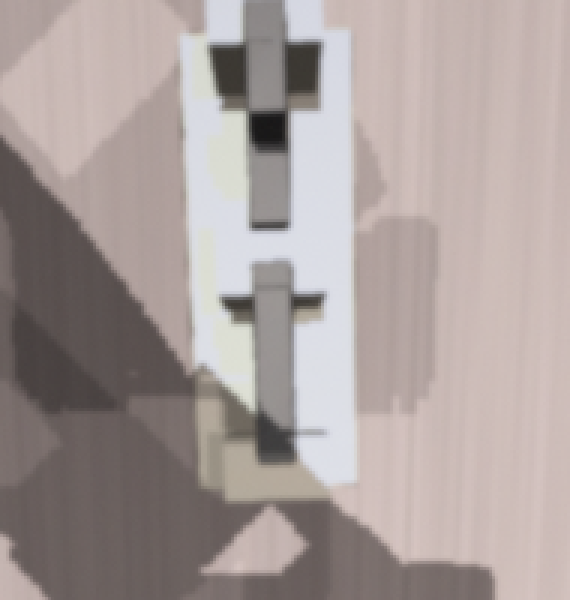

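Run:
```python
from m import *
cal=dict(K=env.calibration("wrist")["K"],pose=np.load("w3.npy"))
f=lambda cr,cc,z:np.round(px2w("wrist",20+cr/3,230+cc/3,z,cal)[:2],1)
print("shoulder ends",f(262,272,82),f(463,277,82))
print("grip ends",f(286,273,122),f(433,277,122),"alt",f(463,277,122))
print("rack x edges",f(250,187,10),f(250,356,10),f(400,190,10),f(400,357,10))
g=cv2.imread("pics/w3.png").max(2)
for r in(108,113,118,125,135,145,155,162,168,172): print(r,g[r,308:336])
print(g[100:182,322])
```

```text
shoulder ends [ 474.3 -306.5] [ 476.  -375.5]
grip ends [ 474.7 -318.7] [ 475.9 -363.8] alt [ 475.9 -373.4]
rack x edges [ 439.  -292.5] [ 508.9 -292.6] [ 439.  -352.6] [ 510.4 -352.7]
108 [229 229 230 229 223 199 169 155 155 156 157 158 155 152 152 152 152 151
 159 190 220 228 229 229 229 229 229 229]
113 [229 229 230 229 226 203 167 151 152 152 153 153 152 151 152 151 151 149
 141 159 207 227 229 229 230 229 229 229]
118 [170 170 166 160 152 137 126 140 152 153 153 154 154 154 154 154 153 144
 120 101 111 122 124 126 125 125 122 114]
125 [117 109 109 109 108 102 104 128 148 152 154 154 154 155 154 154 153 148
 133 129 153 171 175 177 178 178 178 179]
135 [223 223 222 223 221 210 179 146 146 152 154 154 153 152 153 153 152 150
 141 157 206 227 230 230 230 230 230 230]
145 [226 226 226 225 223 220 199 154 144 152 153 152 151 151 151 151 152 151
 145 157 207 228 230 230 230 230 230 230]
155 [112 115 121 137 171 202 197 151 117 133 147 150 150 152 150 150 150 147
 142 145 183 218 228 229 229 229 229 230]
162 [112 111 111 109 110 109 100  81  67  62  61  63  65  71  87 111 120 121
 121 127 162 201 217 218 216 215 216 217]
168 [166 167 167 167 167 164 149 111  74  63  64  64  63  63  63  65  64  67
  75 103 164 213 228 230 231 231 231 231]
172 [179 179 180 179 180 178 169 141 106  88  86  87  87  87  87  88  88  88
  89  95 126 173 209 227 230 231 231 230]
[229 229 229 229 229 220 194 161 152 154 153 153 153 152 145 134 141 151
 154 154 155 155 155 155 155 154 153 153 152 152 153 153 153 154 153 153
 152 153 154 153 153 153 151 151 152 151 151 151 151 152 151 151 152 151
 151 150 149 150 149 146 135 112  87  73  67  64  63  63  63  65  70  81
  87  96 121 159 177 180 181 181 181 181]
```

The wide gauge has shoulder ends 69 mm apart and grip ends 45 mm apart, as specified. Its centre is (475.1, −341.1) and its yaw is about 1.4°. I'm going down over it with the fingers open.

Emit:
carry_out([
  [0,0.82,0,0.23],
  [0,0.81,0,0],
  [0,0,-0.8,0],
  [0,0,-0.8,0],
  [0,0,-0.8,0],
], fingers=-1)

```text
t: 8.6
eef_pos: [474.7, -340.6, 177.0]
tcp_rot: [3.14, 0.001, 1.596]
ft_force: [0.9, -0.5, -0.8]
opening: 1.0
grip_force: 0.0
```

Emit:
carry_out([
  [0,0,-0.6,0],
  [0,0,0,0],
  [0,0,0,0],
  [0,0,0,0],
  [0,0,0,0],
])

```text
t: 9.1
eef_pos: [474.9, -342.5, 149.0]
tcp_rot: [3.139, 0.002, 1.594]
ft_force: [0.3, 0.1, -0.2]
opening: 0.999
grip_force: 0.0
```

Emit:
carry_out([
  [0,0.02,-0.5,0],
  [0,0,-0.5,0],
  [0,0,-0.2,0],
  [0,0,0,0],
  [0,0,0,0],
])

```text
t: 9.6
eef_pos: [474.7, -341.6, 88.2]
tcp_rot: [3.141, 0.001, 1.594]
ft_force: [-0.8, 0.1, -0.6]
opening: 0.998
grip_force: 0.0
```

Emit:
carry_out([
  [0,0,0,0],
  [0,0,0,0],
  [0,0,0,0],
  [0,0,0,0],
  [0,0,0,0],
], fingers=1)

```text
t: 10.1
eef_pos: [474.4, -341.2, 87.3]
tcp_rot: [3.141, 0.0, 1.594]
ft_force: [-0.8, 0.6, 0.3]
opening: 0.639
grip_force: 0.0
```

Emit:
carry_out([
  [0,0,0,0],
  [0,0,0,0],
  [0,0,0,0],
  [0,0,0,0],
  [0,0,0,0],
])

```text
t: 10.6
eef_pos: [474.4, -341.2, 87.1]
tcp_rot: [3.141, 0.0, 1.594]
ft_force: [0.0, 0.5, -0.3]
opening: 0.219
grip_force: 0.0
```

Emit:
carry_out([
  [0,0,0,0],
  [0,0,0,0],
  [0,0,0,0],
  [0,0,0,0],
  [0,0,0,0],
])

```text
t: 11.1
eef_pos: [474.3, -341.2, 87.1]
tcp_rot: [3.142, -0.0, 1.594]
ft_force: [-0.4, -0.2, -0.7]
opening: 0.128
grip_force: 30.0
```

Emit:
carry_out([
  [0,0,0.5,0],
  [0,0,0.8,0],
  [0,0,0.8,0],
  [0,0,0.76,0],
  [0,0,0,0],
])

```text
t: 11.6
eef_pos: [475.6, -342.2, 235.2]
tcp_rot: [3.136, 0.006, 1.594]
ft_force: [0.3, 0.3, -1.3]
opening: 0.126
grip_force: 30.0
```

Emit:
carry_out([
  [0.02,0.8,0,0.25],
  [0.02,0.8,0,0.25],
  [0.02,0.8,0,0.25],
  [0.02,0.8,0,0.25],
  [0.02,0.8,0,0.23],
])

```text
t: 12.1
eef_pos: [478.8, -139.6, 229.5]
tcp_rot: [-3.141, -0.001, 1.723]
ft_force: [0.7, 0.7, -1.6]
opening: 0.122
grip_force: 30.0
```

Emit:
carry_out([
  [0.03,0.8,0,0],
  [0,0.8,0,0],
  [0,0.6,0,0],
  [0,0.2,0,0],
  [0,0,0,0],
])

```text
t: 12.6
eef_pos: [480.7, -20.4, 229.8]
tcp_rot: [-3.141, -0.0, 1.724]
ft_force: [-0.1, 0.0, -1.0]
opening: 0.128
grip_force: 30.0
```

Emit:
carry_out([
  [0,0,0,0],
  [0,0,0,0],
  [0,0,0,0],
  [0,0,0,0],
  [0,0,0,0],
])

```text
t: 13.1
eef_pos: [480.9, -21.6, 230.1]
tcp_rot: [3.142, 0.0, 1.722]
ft_force: [0.1, -1.2, -1.1]
opening: 0.125
grip_force: 30.0
```

Emit:
carry_out([
  [0,0.016,-0.5,0],
  [0,0,-0.5,0],
  [0,0,-0.44,0],
  [0,0,0,0],
  [0,0,0,0],
])

```text
t: 13.6
eef_pos: [481.0, -20.5, 158.5]
tcp_rot: [-3.141, -0.0, 1.722]
ft_force: [-0.5, -0.4, -0.6]
opening: 0.127
grip_force: 30.0
```

Run:
```python
from h import *
print(env.state()["eef_pos"]); a=env.read_camera("wrist")[150:350,220:420,::-1]
b=env.read_camera("scene"); r,c=map(int,w2px("scene",(481,-21,110))); b=b[r-45:r+45,c-45:c+45,::-1]
cv2.imwrite("pics/v4.png",np.hstack([cv2.resize(a,(400,400),interpolation=3),cv2.resize(b,(400,400),interpolation=3)]))
```

```text
[481.0470376  -20.50501597 158.54603952]
```

View pics/v4.png

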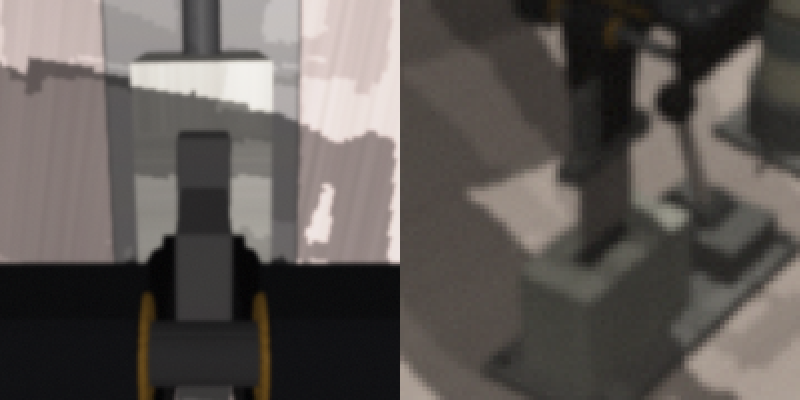

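The gauge is aligned and centred over the slot: its shoulder is at col 204 against a mould centre of 202, and in the scene view the blade is right above the mouth. I lower it in stages.

Emit:
carry_out([
  [0,0,-0.15,0],
  [0,0,-0.15,0],
  [0,0,-0.15,0],
  [0,0,-0.15,0],
  [0,0,0,0],
])

```text
t: 14.2
eef_pos: [480.4, -20.3, 127.0]
tcp_rot: [-3.14, -0.001, 1.722]
ft_force: [0.1, -0.1, -0.6]
opening: 0.125
grip_force: 30.0
```

Emit:
carry_out([
  [0,0,-0.15,0],
  [0,0,-0.15,0],
  [0,0,-0.15,0],
  [0,0,-0.06,0],
  [0,0,0,0],
])

```text
t: 14.7
eef_pos: [480.7, -20.4, 102.1]
tcp_rot: [-3.141, -0.0, 1.722]
ft_force: [1.1, -0.2, -0.5]
opening: 0.123
grip_force: 30.0
```

Emit:
carry_out([
  [0,0,-0.06,0],
  [0,0,-0.04,0],
  [0,0,0,0],
  [0,0,0,0],
  [0,0,0,0],
])

```text
t: 15.2
eef_pos: [480.9, -20.4, 97.8]
tcp_rot: [3.141, 0.0, 1.722]
ft_force: [0.8, 0.1, -0.4]
opening: 0.128
grip_force: 30.0
```

Emit:
carry_out([
  [0,0,-0.03,0],
  [0,0,0,0],
  [0,0,0,0],
  [0,0,0,0],
  [0,0,0,0],
])

```text
t: 15.7
eef_pos: [481.0, -20.4, 97.0]
tcp_rot: [3.141, 0.0, 1.722]
ft_force: [-2.6, -0.2, 12.9]
opening: 0.125
grip_force: 30.0
```

The shoulders made contact (12.9 N) at the expected height while the gauge was held. I let go and rise.

Emit:
carry_out([
  [0,0,0,0],
  [0,0,0,0],
  [0,0,0,0],
  [0,0,0,0],
  [0,0,0,0],
], fingers=-1)

```text
t: 16.2
eef_pos: [480.8, -20.4, 96.1]
tcp_rot: [-3.142, -0.0, 1.722]
ft_force: [1.0, -0.4, 0.8]
opening: 0.487
grip_force: 0.0
```

Emit:
carry_out([
  [0,0,0.2,0],
  [0,0,0.5,0],
  [0,0,0.8,0],
  [0,0,0.8,0],
  [0,0,0.5,0],
])

```text
t: 16.7
eef_pos: [481.2, -20.4, 239.6]
tcp_rot: [3.138, 0.001, 1.722]
ft_force: [-0.5, -0.3, -0.3]
opening: 0.909
grip_force: 0.0
```

Run:
```python
from h import *
b=env.read_camera("scene"); r,c=map(int,w2px("scene",(475,20,90))); b=b[r-60:r+60,c-60:c+60,::-1]
cv2.imwrite("pics/v5.png",cv2.resize(b,(600,600),interpolation=3))
print(env.state()["eef_pos"])
g=env.read_camera("top").max(2); cc=[]
for z in(102,108): 
    s=g[290:312,232:258]; c,a,_=blob(s<55,(290,232)); print(c,a,px2w("top",*c,z))
```

```text
[482.23689804 -20.5424044  242.42363463]
[304.67549669 242.1986755 ] 151 [435.67551656  88.09180179 102.        ]
[304.67549669 242.1986755 ] 151 [435.9673706   87.23512147 108.        ]
```

View pics/v5.png

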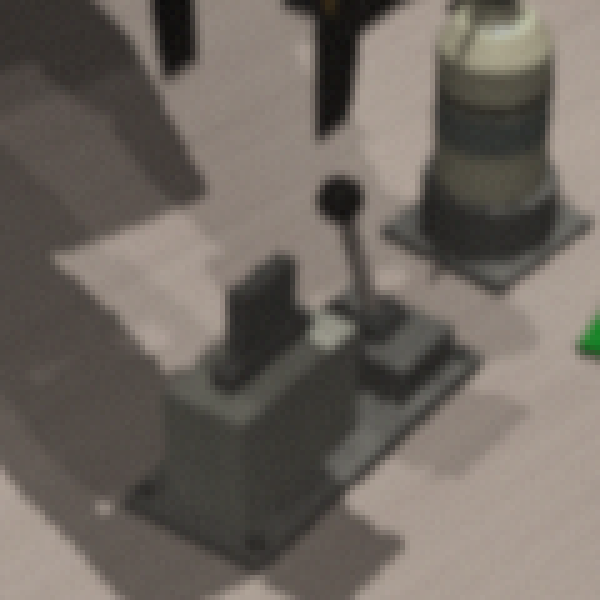

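The gauge sits home in the mould with its shoulders on the top. The lever ball (crop 340,198) still leans towards the robot. Next I shut the fingers and come down behind the ball.

Emit:
carry_out([
  [-0.53,0.62,0,0],
  [-0.53,0.62,0,0],
  [-0.52,0.62,0,0],
  [0,0,0,0],
  [0,0,0,0],
], fingers=1)

```text
t: 17.3
eef_pos: [401.6, 73.0, 236.2]
tcp_rot: [3.141, 0.0, 1.724]
ft_force: [0.0, 0.1, 0.3]
opening: 0.635
grip_force: 0.0
```

Emit:
carry_out([
  [0,0,0,0],
  [0,0,0,0],
  [0,0,0,0],
  [0,0,0,0],
  [0,0,0,0],
])

```text
t: 17.8
eef_pos: [402.0, 72.4, 236.1]
tcp_rot: [-3.141, 0.0, 1.722]
ft_force: [0.3, -0.3, 0.2]
opening: 0.218
grip_force: 0.0
```

Emit:
carry_out([
  [0,0,0,0],
  [0,0,0,0],
  [0,0,-0.6,0],
  [0,0,-0.6,0],
  [0,0,0,0],
])

```text
t: 18.3
eef_pos: [400.4, 72.6, 174.0]
tcp_rot: [-3.137, -0.001, 1.722]
ft_force: [-0.1, -1.0, 0.9]
opening: 0.004
grip_force: 0.0
```

Down to about z 93, still behind the ball.

Emit:
carry_out([
  [0,0,-0.4,0],
  [0,0,-0.4,0],
  [0,0,-0.4,0],
  [0,0,-0.4,0],
  [0,0,0,0],
])

```text
t: 18.8
eef_pos: [401.6, 72.6, 95.6]
tcp_rot: [-3.139, -0.0, 1.722]
ft_force: [-0.2, 0.6, 0.6]
opening: 0.006
grip_force: 0.0
```

Emit:
carry_out([
  [0.2,0.032,0,0],
  [0.2,0.032,0,0],
  [0.2,0.032,0,0],
  [0.2,0.032,0,0],
  [0.2,0.032,0,0],
])

```text
t: 19.3
eef_pos: [453.0, 80.8, 96.5]
tcp_rot: [3.141, 0.0, 1.722]
ft_force: [-1.4, 0.0, 1.3]
opening: 0.005
grip_force: 0.5
```

Emit:
carry_out([
  [0.16,0.025,0,0],
  [0.12,0.02,0,0],
  [0.08,0.013,0,0],
  [0.04,0.005,0,0],
  [0,0,0,0],
])

```text
t: 19.8
eef_pos: [472.0, 83.8, 96.1]
tcp_rot: [3.141, 0.0, 1.722]
ft_force: [0.2, 0.2, 0.4]
opening: 0.001
grip_force: 0.0
```

Emit:
carry_out([
  [0.08,0.013,0,0],
  [0.06,0.01,0,0],
  [0,0,0,0],
  [0,0,0,0],
  [0,0,0,0],
])

```text
t: 20.3
eef_pos: [478.9, 84.9, 96.2]
tcp_rot: [3.141, 0.0, 1.722]
ft_force: [-0.7, -0.7, 0.4]
opening: 0.004
grip_force: 0.0
```

Emit:
carry_out([
  [0.06,0.01,0,0],
  [0.04,0.006,0,0],
  [0.04,0.006,0,0],
  [0,0,0,0],
  [0,0,0,0],
])

```text
t: 20.8
eef_pos: [483.1, 85.7, 95.8]
tcp_rot: [-3.135, -0.0, 1.723]
ft_force: [-12.8, -4.6, 7.6]
opening: 0.004
grip_force: 7.3
```

Run:
```python
from h import *
b=env.read_camera("scene"); r,c=map(int,w2px("scene",(475,50,90))); 
print("exp ball end px",np.array(w2px("scene",(502.5,88.9,102.2)))-[r-50,c-50],"start",np.array(w2px("scene",(440,79,108)))-[r-50,c-50])
cv2.imwrite("pics/v6.png",cv2.resize(b[r-50:r+50,c-50:c+50,::-1],(600,600),interpolation=3))
```

```text
exp ball end px [44.76269482 68.05476844] start [34.84780729 48.418402  ]
```

View pics/v6.png

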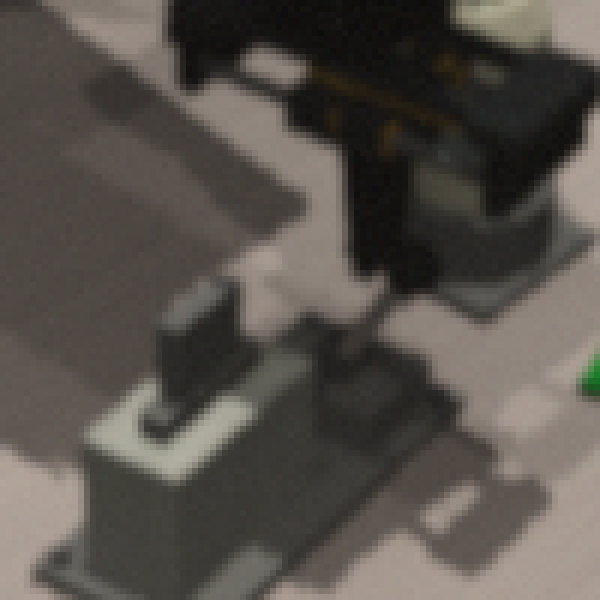

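The ball is at crop px (69,44), against (68,45) predicted for the far end. The stop force is felt, so I back off and rise clear.

Emit:
carry_out([
  [-0.2,-0.03,0,0],
  [-0.3,-0.05,0,0],
  [-0.3,-0.05,0.2,0],
  [0,0,0.8,0],
  [0,0,0.8,0],
])

```text
t: 21.35
eef_pos: [445.2, 79.5, 187.0]
tcp_rot: [-3.14, -0.0, 1.722]
ft_force: [1.7, 0.3, -0.4]
opening: 0.006
grip_force: 0.0
```

Emit:
carry_out([
  [0,0,0.8,0],
  [0,0,0.6,0],
  [0,0,0,0],
  [0,0,0,0],
  [0,0,0,0],
])

```text
t: 21.85
eef_pos: [445.4, 79.5, 255.2]
tcp_rot: [-3.14, -0.0, 1.722]
ft_force: [-0.7, -0.0, 0.1]
opening: 0.003
grip_force: 0.0
```

Run:
```python
from h import *
b=env.read_camera("scene"); print(env.state()["eef_pos"])
cv2.imwrite("pics/v7.png",cv2.resize(b[120:380,120:480,::-1],(800,578),interpolation=3))
```

```text
[445.43019128  79.47209532 255.05339039]
```

View pics/v7.png

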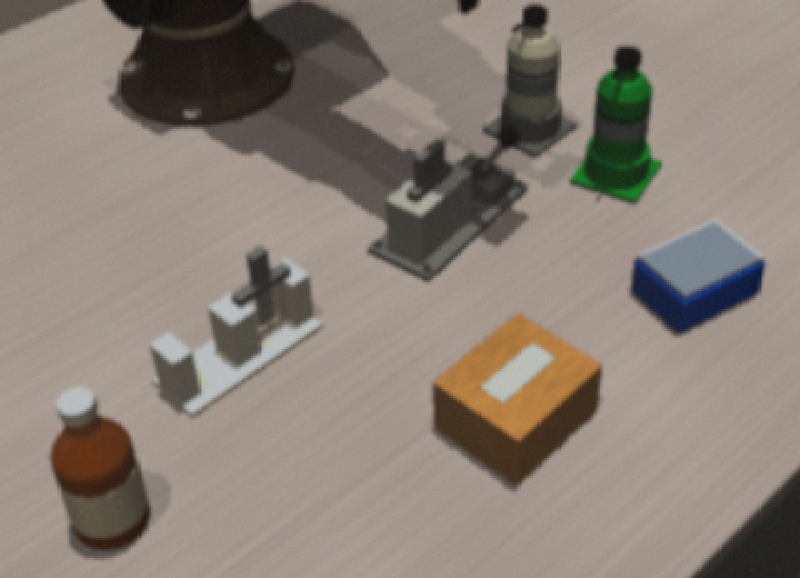

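The wide gauge is home in the mould (430,170) and the lever is over at its far end (508,135). The narrow gauge is still in the rack, the bystanders haven't moved, and the robot is clear of everything. I hand in.

```bash
python3 -c "
from cell import env
print(env.job_done())"
```

```text
the job is handed in; nothing more can be done
None
```

I pressed the cap and let it spring back, seated the wide gauge fully home and released it, threw the lever to its far stop, and handed the job in at about 22 s; no verdict came back.

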